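Drive the worn bush out of a flange bearing housing

ROBOT

A 6-joint arm with a two-finger parallel gripper is mounted at the origin on a cart in front of the work surface, level with it; the furniture and walls round the work are solid. World frame = base frame: x ahead of the robot, y to its left, z up, the work surface at z = 0. Lengths are in m, angles in rad, forces in N, time in s.
With the tool pointing down it reaches from about 0.3 to 0.875 m from the base axis. Payload 6.4 kg.
Tool frame: the origin (TCP) lies between the finger pads; the fingertips stand 17 mm ahead of it and the grasp point (between the pads) lies 2 mm behind it; z points along the fingers, y is the line along which they close (so a half turn about z gives the same grasp; the last joint's range is limited). The gripper opens to 85 mm and grips with 20 to 120 N. Pads are 22 mm wide; open, the fingers measure 114 mm over their backs; the gripper's body (76 mm by 85 mm) begins 54 mm behind the grasp point. The pads swing forward as they close: fully open they stand 13 mm farther back than shut.
Start: joints at [0.911, 0.181, 1.607, -0, 1.354, -0.206], TCP at [0.252, 0.517, 0.248] pointing down, gripper open.
Joint ranges: [-2.99, 2.99], [-0.89, 2.07], [0.3, 2.58], [-1.14, 4.28], [0, 2.63], [-3.12, 3.12]. Speed limits (rad/s): [2.57, 2.57, 3.01, 3.14, 3.14, 3.14].

INTERFACE

Orientations are given as a 3x3 rotation matrix whose columns are the frame's x, y, z axes.
In Python, from plant import r gives the robot as it stands.
- The arm moves only by the tool inch_along, called after "Request:" as a command line: name --argument value ..., lists and objects as JSON in quotes. Schema: {"type":"object","properties":{"plan":{"type":"array","items":{"type":"array","items":{"type":"array","items":{"type":"number"},"minItems":7,"maxItems":7},"minItems":1,"maxItems":8},"minItems":1,"maxItems":1},"squeeze":{"type":"number"},"only":{"type":"string"},"quiet":{"type":"boolean"},"lines":{"type":"string"}},"required":["plan"],"additionalProperties":false}. plan is a list that holds a single list of rows (three levels of brackets), with 1 to 8 rows, each of 7 numbers: a rotation vector rx, ry, rz in rad, then dx, dy, dz in m, then the opening from 0.0 (shut) to 1.0 (fully open); each row is the pose to reach, as a shift and turn from the pose commanded when the call began, along the tool's axes at that moment; what a row does not reach only later rows make up. A row lasts 1/10 s, in which the tool goes at most 0.05 m and 0.15 rad, less where a joint would pass 70% of its speed; a pose out of reach is approached as far as the arm can. The fingers move at their own pace and stop on an object; squeeze is the grip in N (left out, the last holds). Time passes only in rows, so rows that do not move let the fingers close. The tool returns the time, the measured TCP pose, the force, the opening and the grip force at its end. only (a regular expression) keeps the lines of the reply that match it, lines (a string "A,B") keeps lines A to B, and quiet returns only ok. Input that does not fit is refused with a message, and nothing moves.
- r.read_state(): the state, without advancing time (a new reading comes with each control period).
- r.grab_frame(name): name is "scene" or "top" or "wrist"; returns a dict with "frame" (480x640x3 uint8, red, green, blue), "fx", "fy", "cx", "cy" (pixels), "dist" ([k1, k2, p1, p2, k3] as OpenCV has them; the pictures are not rectified), "pose" (4x4, takes a point from camera to world coordinates); the wrist camera has in their place "hand_eye" (4x4, takes a point from camera to tool coordinates, whose origin is the TCP and whose axes are the flange's). Camera axes: x right, y up, looking along -z (the intrinsics and any distortion apply to the point x, -y, -z); pixel columns grow to the right and rows downward; lengths in m; the calibration is good to about 2 mm. A picture is of the moment at which its call begins: read the wrist's pose just before it. There is no depth.
- r.job_done(): hands the job in; it is judged then, once.
The state is a dict: "time": time; "q": joint angles; "joint_velocities": joint speeds; "tau": joint torques, N m; "ee_pos": TCP position; "ee_rot": TCP orientation; "wrist_force": force on the tool from outside, world axes, zero at the start; "ft_torque": the same for the moment, N m; "opening": opening from 0.0 (shut) to 1.0 (fully open); "grip_force": force on a finger pad.
Only numpy, scipy, OpenCV 4.12 (cv2) and the standard library are available. Lean on these libraries where they do the work, as an engineer would, in place of code of your own. Each camera call takes 0.05 s, during which the arm holds its last target. There are 200 camera calls.

TASK

Push the worn brass bush down and out of the grey bearing housing: take the middle-sized of the three steel drifts from the wooden rack, feel its pilot into the bush and press it straight down until the bush is wholly out of the bore and stands on the pad below. The housing is bolted down only by eye, so find the bore by touch, and use hand pressure only: never more than about 30 N (3 kg) on the housing or the bush. Then draw the drift out and hang it back upright in the rack hole it came from, leaving the other drifts and tools where they are.

Things in the scene. Friction and masses are not known exactly. Their poses are not given: they have to be found in the camera images.
- fixture: push-out fixture, fixed to the bench: base plate 100 x 146 mm (x, y), two steel parallels 58 mm apart (y), and bolted on these the grey bearing housing. Origin: centre of the base plate's underside, z up. The housing was bolted in slotted holes by eye: it does not move, but its upright bore can stand up to 5 mm off the origin along x and 8 mm along y, which this pose does not tell
- boss (a point): point on the fixture's own z axis at the level of the boss's flat top face, 74 mm above the bench, the highest of the fixture. The round boss is 47 mm across (flat face 41 mm); the through bore in its middle is 21 mm in diameter, 40 mm long, upright, and up to 5 mm (fixture's x) and 8 mm (y) off this point; the mouth's edge is sharp to the touch
- bush (a joint): how far (m) the worn bush has been pushed down. Brass tube, 20 mm outside, 12 mm inside, 24 mm long, on the bore's axis. At 0 its upper end is 4 mm below the boss face; it starts between 0 and 0.004; at 0.038 it stands on the rubber pad below, its upper end 2 mm under the housing. Tight all the way: 9 N to move it, plus 1.5 N for every 10 mm/s; it stays where it is left
- drift_mid: the drift to use, middle of three sizes: turned steel, round, 126 mm long, 250 g (200 to 310). Origin: centre of its lower (pilot) end, z along its axis to the grip. Pilot 10.5 mm diameter, z 0 to 14 mm, nose 9 mm in its first 1.5 mm; shank 19 mm, z 14 to 60, sharp-edged; shoulder 26 mm, z 60 to 70; collar 40 mm, z 70 to 76; grip 22 mm, z 76 to 126
- drift_mid_grip (a point): point on that drift's axis 98 mm above its lower end, 22 mm above the collar: the height to grip
- drift_small: thin drift, same build and length, pilot 6 mm, shank 10 mm (it would drop through the bush), grip 16 mm diameter; origin at its lower end; leave it in the rack
- drift_large: thick drift, same build and length, pilot 19 mm, shank 26 mm (too thick for the bore), grip 28 mm diameter; origin at its lower end; leave it in the rack
- rack: wooden rack fixed to the bench, 60 x 196 mm (x, y), open at front and back; origin at the centre of its underside, z up. Board 10 mm thick, top 84 mm above the bench, with 30 mm holes at y = -66, 0 and +66 mm; the drifts hang in them by their collars, in any order, 2 mm of play round the 26 mm shoulders, lower ends 14 mm above the bench
- screw_box: blue cardboard box of screws 60 x 83 x 46 mm; leave alone
- sanding_block: cork sanding block 83 x 115 x 30 mm; leave alone
- tape_measure: yellow tape measure 71 x 82 x 32 mm, lying; leave alone
- chisel: bench chisel with wooden handle, 236 mm long, lying; leave alone
- pencil: carpenter's pencil 149 mm long, lying; leave alone
- marker: black marker pen 134 mm long, lying; leave alone
- driver_green: screwdriver 50 x 153 x 26 mm, lying; leave alone

How it is judged:
By the outcome, as a careful person would: the job done as asked, in the order asked, and still so for the second after the job is handed in, with the robot touching nothing.
It also fails if it takes over 72 s, if anything falls off the work surface, if the arm or the gripper's body presses on something with over 40 N, if the wrist force passes 120 N, or if a joint passes its speed limit or range.

## Working session

There is one attempt and no reset: what is moved stays moved. The work goes in short steps, Python scripts to look and compute and a tool call to move; the robot and the scene stay as the last step left them, time stands still between calls to the robot, and variables do not carry over. Pictures are saved under pics/ and viewed, at most 10 in all, crops included, and the job is handed in when it is done.

```bash
ls; mkdir -p pics
```

Run:
```python
from plant import r
import cv2,numpy as np
s=r.read_state();print({k:np.round(v,3).tolist() for k,v in s.items()})
for n in("scene","top"):
    f=r.grab_frame(n);cv2.imwrite(f"pics/{n}0.png",f["frame"][...,::-1]);print(n,f["fx"],f["fy"],f["cx"],f["cy"],f["dist"],np.round(f["pose"],4).tolist())
```

```text
pics
{'time': 0.0, 'q': [0.911, 0.182, 1.608, -0.0, 1.354, -0.206], 'joint_velocities': [0.0, 0.0, -0.001, 0.001, 0.0, 0.0], 'tau': [0.001, -44.486, -35.134, -0.0, 0.009, -0.0], 'ee_pos': [0.252, 0.516, 0.247], 'ee_rot': [[-0.899, 0.438, -0.001], [0.438, 0.899, -0.001], [0.0, -0.002, -1.0]], 'wrist_force': [0.157, -0.199, 0.831], 'ft_torque': [0.013, -0.027, -0.071], 'grip_force': 0.0, 'opening': 0.998}
scene 470.21925303075324 470.21925303075324 310.56654155214994 239.14212726730452 [-0.02926578  0.          0.          0.          0.        ] [[0.863, 0.3076, -0.4009, 0.1714], [-0.5051, 0.5443, -0.6698, -0.4802], [0.0121, 0.7805, 0.625, 0.6768], [0.0, 0.0, 0.0, 1.0]]
top 489.8202795954998 489.8202795954998 317.0853603082146 239.0536992793919 [-0.00852799  0.          0.          0.          0.        ] [[0.1302, 0.9677, -0.2159, 0.2906], [-0.9915, 0.1281, -0.0239, 0.1153], [0.0046, 0.2172, 0.9761, 1.2412], [0.0, 0.0, 0.0, 1.0]]
```

View pics/top0.png

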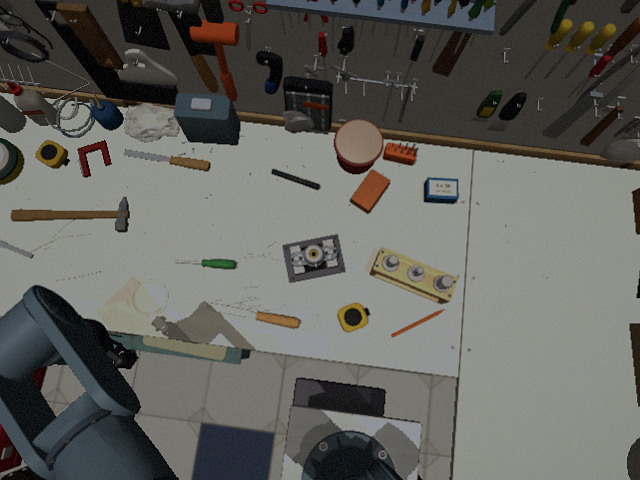

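View pics/scene0.png

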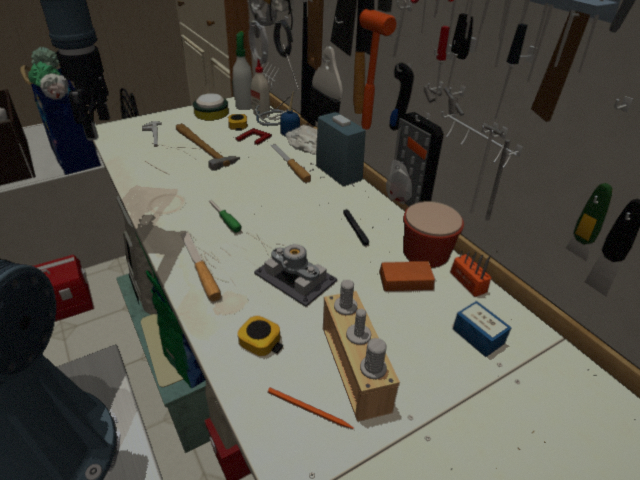

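The top view shows the fixture near (315,257) and the rack near (414,275), with drifts at (391,263), (416,273) and (443,284). In the scene view the drifts are at (346,292), (360,322) and (375,355). The nearest looks thick and the middle one thin, so drift_mid is probably the one next to the fixture. I'll enlarge to check.

Create h.py:
```python
from plant import r
import cv2,numpy as np
def ray(f,uv,pose=None):
    K=np.array([[f["fx"],0,f["cx"]],[0,f["fy"],f["cy"]],[0,0,1]])
    p=cv2.undistortPoints(np.array(uv,float).reshape(-1,1,2),K,np.array(f["dist"]))[:,0]
    d=np.c_[p[:,0],-p[:,1],-np.ones(len(p))]
    P=np.array(f["pose"] if pose is None else pose)
    return P[:3,3],d@P[:3,:3].T
def plane(f,uv,z,pose=None):
    o,d=ray(f,uv,pose); return o+d*((z-o[2])/d[:,2])[:,None]
def wristpose(f,s):
    T=np.eye(4);T[:3,:3]=s["ee_rot"];T[:3,3]=s["ee_pos"];return T@np.array(f["hand_eye"])
```

Run:
```python
import cv2,numpy as np
a=cv2.imread("pics/top0.png")[225:310,275:465];b=cv2.imread("pics/scene0.png")[235:420,250:410]
a=cv2.resize(a,None,fx=4,fy=4,interpolation=2)[:, :760];cv2.imwrite("pics/ca.png",a)
cv2.imwrite("pics/cb.png",cv2.resize(b,None,fx=3.2,fy=3.2,interpolation=2))
```

```text
(no output)
```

View pics/ca.png

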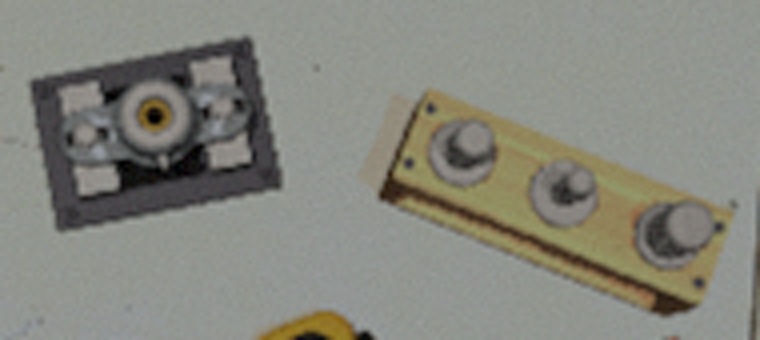

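View pics/cb.png

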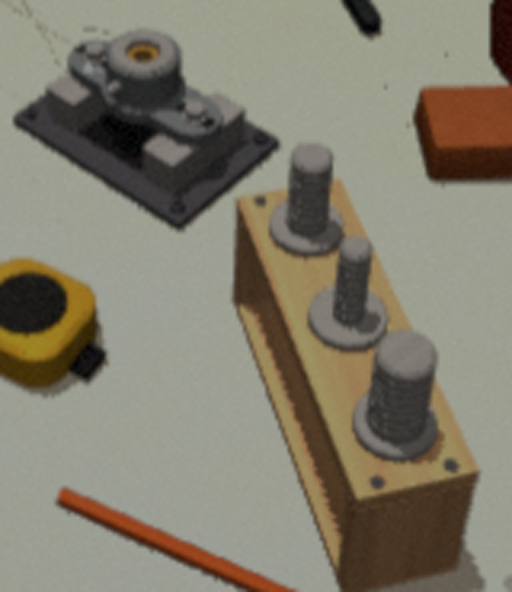

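The enlarged crops confirm that drift_mid is the one at the fixture end of the rack, with the small one in the middle and the large one at the far end. Its grip top is at top-view pixel (394.4,259) and scene pixel (347.5,283). The bush's brass ring is at about (313.5,254) in the top view.

Create m.py:
```python
from h import *
ft,fs=r.grab_frame("top"),r.grab_frame("scene")
def tri(a,b):
    o1,d1=ray(ft,a);o2,d2=ray(fs,b);d1=d1[0];d2=d2[0]
    t=np.linalg.lstsq(np.c_[d1,-d2],o2-o1,rcond=None)[0];p,q=o1+t[0]*d1,o2+t[1]*d2
    return np.round((p+q)/2,4),round(np.linalg.norm(p-q),4)
T=lambda x,y:(275+x/4-.375,225+y/4-.375)
S=lambda x,y:(250+x/3.2-.34,235+y/3.2-.34)
for n,a,b,z in(("midtop",(478,135),(312,154),.14),("smalltop",(577,184),(355,245),.14),("largetop",(690,225),(405,356),.14),("bush",(154,116),(143,54),.068)):
    print(n,tri(T(*a),S(*b)),plane(ft,[T(*a)],z).round(4),plane(fs,[S(*b)],z).round(4))
hs=cv2.cvtColor(ft["frame"],cv2.COLOR_RGB2HSV)
for n,p in(("collars",[(462,153),(565,193),(672,235)]),):print(n,plane(ft,[T(*q) for q in p],.09).round(4).tolist())
print("base",plane(ft,[T(*q) for q in [(32,82),(250,38),(282,187),(60,230)]],.012).round(4).tolist())
print("racktop",plane(ft,[T(*q) for q in [(427,90),(733,208),(697,305),(385,190)]],.084).round(4).tolist())
```

```bash
python3 m.py
```

```text
midtop (array([ 0.5098, -0.0368,  0.1438]), np.float64(0.004)) [[ 0.5124 -0.0382  0.14  ]] [[ 0.5101 -0.0333  0.14  ]]
smalltop (array([ 0.4918, -0.0967,  0.1415]), np.float64(0.0009)) [[ 0.4916 -0.0968  0.14  ]] [[ 0.4931 -0.0957  0.14  ]]
largetop (array([ 0.4755, -0.1618,  0.1397]), np.float64(0.0025)) [[ 0.4766 -0.1623  0.14  ]] [[ 0.4741 -0.1616  0.14  ]]
bush (array([0.5113, 0.1489, 0.0727]), np.float64(0.0011)) [[0.5128 0.1489 0.068 ]] [[0.5135 0.1539 0.068 ]]
collars [[0.5104, -0.0367, 0.09], [0.4944, -0.0998, 0.09], [0.4777, -0.1648, 0.09]]
base [[0.5351, 0.2309, 0.012], [0.5822, 0.0959, 0.012], [0.4886, 0.064, 0.012], [0.4431, 0.1995, 0.012]]
racktop [[0.5471, -0.0128, 0.084], [0.4996, -0.2012, 0.084], [0.4392, -0.184, 0.084], [0.4832, 0.0059, 0.084]]
```

Create d.py:
```python
import sys
from h import *
from scipy.spatial.transform import Rotation as R
# shift and turn (tool axes) from the measured pose to world x y z, tool x=+y, y=+x, z down
s=r.read_state();A=np.array(s["ee_rot"]);G=np.array([[0,1,0],[1,0,0],[0,0,-1.]])
print(s["time"],"rot",R.from_matrix(A.T@G).as_rotvec().round(4),"shift",(A.T@(np.array(sys.argv[1:4],float)-s["ee_pos"])).round(4),"F",np.round(s["wrist_force"],2),np.round(s["ft_torque"],3))
```

```text
(no output)
```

Request:
inch_along --plan '[[[0,0,1.117,-0.39,-0.216,0,1],[0,0,1.117,-0.39,-0.216,0,1],[0,0,1.117,-0.39,-0.216,0,1],[0,0,1.117,-0.39,-0.216,0,1],[0,0,1.117,-0.39,-0.216,0,1],[0,0,1.117,-0.39,-0.216,0,1],[0,0,1.117,-0.39,-0.216,0,1],[0,0,1.117,-0.39,-0.216,0,1]]]' --squeeze 40

```text
time: 1.0
ee_pos: [0.4823, 0.1874, 0.2483]
ee_rot: [[0.005, 1.0, 0.0], [1.0, -0.005, 0.0], [0.0, 0.0, -1.0]]
wrist_force: [1.1, 0.2, 0.6]
opening: 1.001
grip_force: 0.0
```

```bash
python3 d.py 0.511 0.149 0.25
```

```text
1.0 rot [ 0.0002 -0.0002 -0.0051] shift [-0.0383  0.0288 -0.0017] F [1.09 0.17 0.61] [ 0.032 -0.04   0.03 ]
```

Request:
inch_along --plan '[[[0,0,-0.005,-0.038,0.029,-0.002,1],[0,0,-0.005,-0.038,0.029,-0.002,1],[0,0,-0.005,-0.038,0.029,-0.002,1]]]'

```text
time: 1.3
ee_pos: [0.5108, 0.1503, 0.2499]
ee_rot: [[-0.002, 1.0, -0.001], [1.0, 0.002, 0.0], [0.0, -0.001, -1.0]]
wrist_force: [-0.3, 0.0, -0.1]
opening: 1.001
grip_force: 0.0
```

Run:
```python
from h import *
s=r.read_state();f=r.grab_frame("wrist");cv2.imwrite("pics/w1.png",f["frame"][...,::-1])
P=wristpose(f,s);print(P.round(3).tolist(),f["fx"],f["cx"],f["cy"]);np.savez("w1.npz",P=P)
```

```text
[[1.0, -0.002, 0.001, 0.51], [0.002, 0.96, 0.28, 0.222], [-0.001, -0.28, 0.96, 0.376], [0.0, 0.0, 0.0, 1.0]] 355.8680264238338 324.0937648515682 240.0331888864036
```

View pics/w1.png

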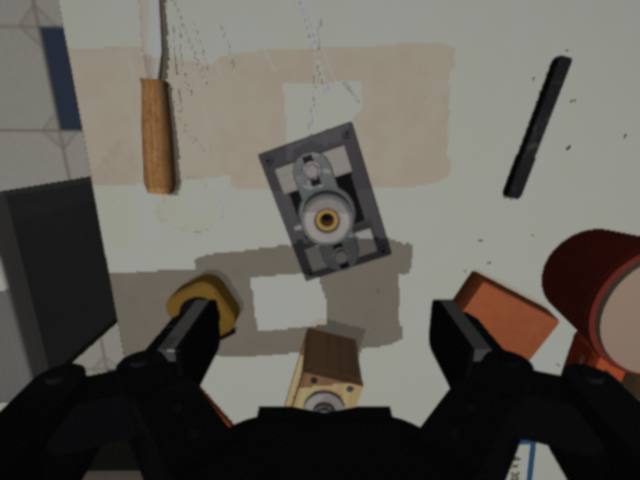

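The wrist view shows the boss with its brass ring at about (327,219) and the drift_mid rack hole just appearing at (324,402). I'll measure both.

Run:
```python
from h import *
f=r.grab_frame("wrist");P=np.load("w1.npz")["P"]
im=f["frame"]
h=cv2.cvtColor(im,cv2.COLOR_RGB2HSV);m=((h[...,0]>12)&(h[...,0]<32)&(h[...,1]>110)).astype(np.uint8)
w=np.zeros_like(m);w[200:240,308:346]=1;m=m*w
c=max(cv2.findContours(m,0,2)[0],key=cv2.contourArea);(u,v),(a,b),t=cv2.fitEllipse(c)
print("brass",u,v,a,b,plane(f,[(u,v)],.068,P).round(4),"expect px dia",20/1000*f["fx"]/.30)
g=cv2.cvtColor(im,cv2.COLOR_RGB2GRAY)
c=cv2.HoughCircles(cv2.GaussianBlur(g,(5,5),1),cv2.HOUGH_GRADIENT,1,60,param1=80,param2=12,minRadius=22,maxRadius=32)
for x in c[0][:4]:print(x,plane(f,[x[:2]],.072,P).round(4))
print("base",plane(f,[(260,155),(351,123),(390,252),(306,280)],.012,P).round(4).tolist())
print("collar",plane(f,[(324,402)],.09,P).round(4))
```

```bash
python3 d.py 0.511 -0.0365 0.20
```

```text
brass 327.4346618652344 221.0412139892578 20.71906280517578 21.706472396850586 [[0.5124 0.1496 0.068 ]] expect px dia 23.724535094922253
[326.5 217.5  27. ] [[0.5116 0.1537 0.072 ]]
[215.5 311.5  24.3] [[0.4072 0.0627 0.072 ]]
[572.5 281.5  31.4] [[0.7369 0.0942 0.072 ]]
[460.5 338.5  31.4] [[0.6413 0.0346 0.072 ]]
base [[0.4455, 0.2037, 0.012], [0.5353, 0.2341, 0.012], [0.5803, 0.1025, 0.012], [0.4896, 0.0698, 0.012]]
collar [[ 0.5097 -0.0239  0.09  ]]
1.4 rot [-0.001  -0.0004  0.0056] shift [-0.1885  0.0002  0.0499] F [ 0.55 -0.24 -0.12] [-0.029  0.    -0.015]
```

Request:
inch_along --plan '[[[0,0,0.005,-0.188,0,0.05,1],[0,0,0.005,-0.188,0,0.05,1],[0,0,0.005,-0.188,0,0.05,1],[0,0,0.005,-0.188,0,0.05,1],[0,0,0.005,-0.188,0,0.05,1],[0,0,0.005,-0.188,0,0.05,1]]]'

```text
time: 2.0
ee_pos: [0.511, -0.0359, 0.2]
ee_rot: [[0.0, 1.0, -0.001], [1.0, -0.0, 0.001], [0.001, -0.001, -1.0]]
wrist_force: [0.6, -0.5, -0.2]
opening: 1.001
grip_force: 0.0
```

Run:
```python
from h import *
s=r.read_state();f=r.grab_frame("wrist")
P=wristpose(f,s);np.savez("w2.npz",P=P)
im=f["frame"][...,::-1].copy()
cv2.imwrite("pics/w2.png",im[150:450,120:520])
```

```text
(no output)
```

View pics/w2.png

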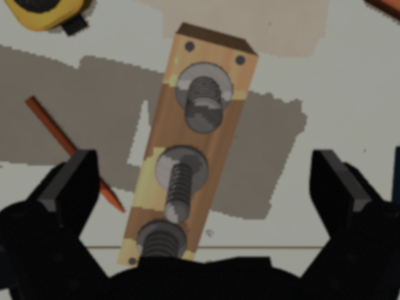

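This crop shows the mid drift's collar centred near (325,238) in full-image pixels and its top near (324,264). The small drift is behind it and the large one is at the bottom. I'll compute positions from these.

Run:
```python
from h import *
f=r.grab_frame("wrist");P=np.load("w2.npz")["P"]
print(plane(f,[(324,264)],.14,P).round(4),plane(f,[(324.5,237.5),(302,318)],.09,P).round(4).tolist())
g=cv2.GaussianBlur(cv2.cvtColor(f["frame"],cv2.COLOR_RGB2GRAY),(3,3),1)[200:300,270:380]
for a in((15,22),(24,34)):
    c=cv2.HoughCircles(g,cv2.HOUGH_GRADIENT,1,10,param1=60,param2=10,minRadius=a[0],maxRadius=a[1])
    for x in c[0][:3]:print(x+[270,200,0],plane(f,[x[:2]+[270,200]],.14 if a[0]<20 else .09,P).round(4))
```

```bash
python3 d.py 0.511 -0.0365 0.111
```

```text
[[ 0.5098 -0.0326  0.14  ]] [[0.5101, -0.0315, 0.09], [0.4935, -0.0931, 0.09]]
[322.5        264.5         20.29999924] [[ 0.509  -0.0329  0.14  ]]
[325.5        236.5         21.39999962] [[ 0.5106 -0.0167  0.14  ]]
[320.5        246.5         20.29999924] [[ 0.5079 -0.0224  0.14  ]]
[322.5        240.5         28.60000038] [[ 0.5087 -0.0336  0.09  ]]
[327.5 258.5  27.5] [[ 0.5122 -0.0468  0.09  ]]
[315.5        254.5         28.79999924] [[ 0.5038 -0.0438  0.09  ]]
2.1 rot [ 0.0004 -0.0004  0.0022] shift [-0.0016 -0.0006  0.0896] F [-0.32  0.41 -0.51] [-0.025  0.032 -0.045]
```

Request:
inch_along --plan '[[[0,0,0.002,0.001,-0.001,0.04,1],[0,0,0.002,0.001,-0.001,0.07,1],[0,0,0.002,0.001,-0.001,0.089,1],[0,0,0.002,0.001,-0.001,0.09,1],[0,0,0.002,0.001,-0.001,0.09,0.2],[0,0,0.002,0.001,-0.001,0.09,0.2],[0,0,0.002,0.001,-0.001,0.09,0.2],[0,0,0.002,0.001,-0.001,0.09,0.2]]]' --squeeze 60

```text
time: 2.9
ee_pos: [0.5113, -0.0358, 0.1114]
ee_rot: [[0.002, 1.0, 0.002], [1.0, -0.002, -0.001], [-0.001, 0.002, -1.0]]
wrist_force: [0.5, 0.1, 0.2]
opening: 0.333
grip_force: 0.0
```

Request:
inch_along --plan '[[[0,0,0,0,0,0,0],[0,0,0,0,0,0,0],[0,0,0,0,0,0,0],[0,0,0,0,0,0,0]]]' --squeeze 60

```text
time: 3.3
ee_pos: [0.5112, -0.0359, 0.1114]
ee_rot: [[0.002, 1.0, 0.002], [1.0, -0.002, -0.0], [-0.0, 0.002, -1.0]]
wrist_force: [-1.0, 2.0, 6.8]
opening: 0.24
grip_force: 58.4
```

Request:
inch_along --plan '[[[0,0,0,0,0,0,0],[0,0,0,0,0,0,0]]]'

```text
time: 3.5
ee_pos: [0.5112, -0.0359, 0.1114]
ee_rot: [[0.002, 1.0, 0.002], [1.0, -0.002, -0.0], [-0.0, 0.002, -1.0]]
wrist_force: [-1.1, 1.4, 7.8]
opening: 0.243
grip_force: 58.4
```

```bash
python3 d.py 0.511 -0.0365 0.18
```

```text
3.5 rot [ 0.0015  0.0002 -0.0022] shift [-0.0006 -0.0001 -0.0686] F [-1.09  1.43  7.83] [0.196 0.241 0.031]
```

Request:
inch_along --plan '[[[0,0,0,0,0,-0.01,0],[0,0,0,0,0,-0.03,0],[0,0,0,0,0,-0.05,0],[0,0,0,0,0,-0.07,0],[0,0,0,0,0,-0.085,0],[0,0,0,0,0,-0.085,0],[0,0,0,0,0,-0.085,0]]]'

```text
time: 4.2
ee_pos: [0.5103, -0.0357, 0.195]
ee_rot: [[0.002, 1.0, -0.0], [1.0, -0.002, 0.0], [0.0, -0.0, -1.0]]
wrist_force: [-0.4, 0.4, -3.7]
opening: 0.24
grip_force: 58.8
```

```bash
python3 d.py 0.5125 0.149 0.18
```

```text
4.2 rot [-0.0002 -0.     -0.0021] shift [0.1847 0.0019 0.015 ] F [-0.39  0.42 -3.72] [-0.024  0.056 -0.013]
```

Request:
inch_along --plan '[[[0,0,-0.002,0.04,0,0,0],[0,0,-0.002,0.08,0.001,0,0],[0,0,-0.002,0.12,0.001,0,0],[0,0,-0.002,0.16,0.002,0,0],[0,0,-0.002,0.185,0.002,0.005,0],[0,0,-0.002,0.185,0.002,0.01,0],[0,0,-0.002,0.185,0.002,0.01,0],[0,0,-0.002,0.185,0.002,0.01,0]]]'

```text
time: 5.0
ee_pos: [0.5124, 0.1484, 0.1843]
ee_rot: [[0.001, 1.0, -0.002], [1.0, -0.001, -0.001], [-0.001, -0.002, -1.0]]
wrist_force: [0.1, 0.1, -2.1]
opening: 0.239
grip_force: 58.9
```

```bash
python3 d.py 0.5125 0.149 0.1714
```

Run:
```python
from h import *
s=r.read_state();f=r.grab_frame("wrist");g=r.grab_frame("scene")
P=wristpose(f,s);np.savez("w3.npz",P=P);k=dict(fx=4,fy=4,interpolation=2)
a=cv2.resize(f["frame"][200:345,270:370,::-1],None,**k);b=cv2.resize(g["frame"][165:310,250:345,::-1],None,**k)
cv2.imwrite("pics/w3.png",np.hstack([a,b]))
```

```text
5.0 rot [-0.002   0.0005 -0.0007] shift [0.0006 0.0002 0.0129] F [ 0.08  0.07 -2.05] [-0.008 -0.044  0.055]
```

View pics/w3.png

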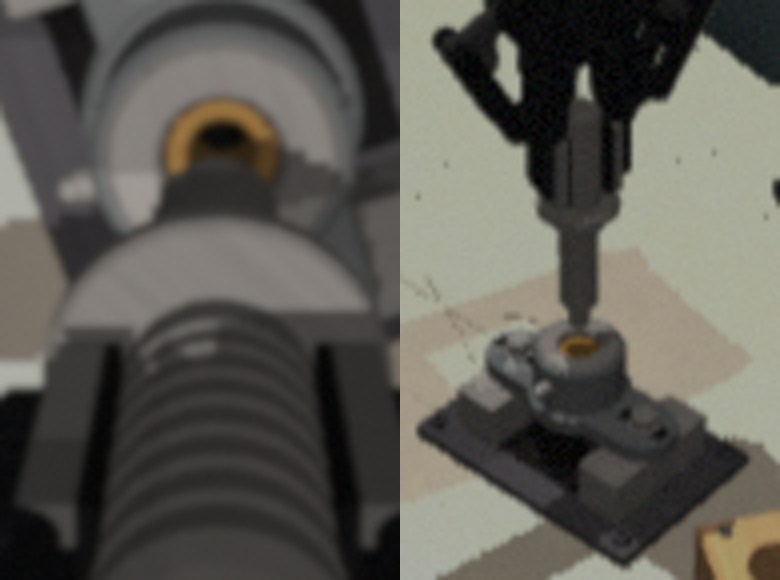

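The left half is the wrist view. The bush centre is about 1 px right of the drift axis, at crop (222,150) against a shank centre of about x=217. The right half is the scene view, with the pilot tip at crop (580,322) directly above the bush at (578,348). I'll work out the offset relative to the drift.

Run:
```python
from h import *
g=r.grab_frame("scene");f=r.grab_frame("wrist");P=np.load("w3.npz")["P"];s=r.read_state()
S=lambda x,y:(250+(x-400)/4-.375,165+y/4-.375)
z=s["ee_pos"][2]-.0974
h=cv2.cvtColor(g["frame"],cv2.COLOR_RGB2HSV)
m=((h[...,0]>10)&(h[...,0]<32)&(h[...,1]>120)).astype(np.uint8);w=np.zeros_like(m);w[243:262,284:306]=1
c=max(cv2.findContours(m*w,0,2)[0],key=cv2.contourArea);e=cv2.fitEllipse(c);print(e,cv2.boundingRect(c))
b=plane(g,[e[0],S(578,348)],.068);t=plane(g,[S(580,322)],z)
print("bush",b.round(4),"tip",t.round(4),"diff",(b-t).round(4))
W=lambda x,y:(270+x/4-.375,200+y/4-.375)
wb=plane(f,[W(222,150)],.068,P);ws=plane(f,[W(216,190)],z+.014,P);print("wrist bush",wb.round(4),"shank px at",ws.round(4),s["ee_pos"])
```

```text
((293.9375915527344, 250.9219512939453), (4.342594623565674, 8.281364440917969), 89.26298522949219) (290, 249, 9, 5)
bush [[0.5137 0.156  0.068 ]
 [0.5129 0.1539 0.068 ]] tip [[0.5121 0.1499 0.0881]] diff [[ 0.0016  0.0061 -0.0201]
 [ 0.0009  0.004  -0.0201]]
wrist bush [[0.5117 0.1512 0.068 ]] shank px at [[0.5108 0.1545 0.1021]] [0.51322764 0.14830803 0.1854662 ]
```

Request:
inch_along --plan '[[[0,0,0,0.001,0.0005,0.004,0],[0,0,0,0.001,0.0005,0.008,0],[0,0,0,0.001,0.0005,0.012,0],[0,0,0,0.001,0.0005,0.013,0],[0,0,0,0.001,0.0005,0.013,0]]]'

```text
time: 5.7
ee_pos: [0.5131, 0.1503, 0.1719]
ee_rot: [[-0.0, 1.0, -0.001], [1.0, 0.0, -0.0], [-0.0, -0.001, -1.0]]
wrist_force: [-0.5, -0.3, -2.0]
opening: 0.241
grip_force: 58.9
```

Request:
inch_along --plan '[[[0,0,0,0,0,0.001,0],[0,0,0,0,0,0.002,0],[0,0,0,0,0,0.003,0],[0,0,0,0,0,0.003,0]]]'

```text
time: 6.1
ee_pos: [0.5133, 0.1503, 0.1692]
ee_rot: [[-0.0, 1.0, -0.0], [1.0, 0.0, -0.0], [-0.0, -0.0, -1.0]]
wrist_force: [0.5, -0.1, -2.3]
opening: 0.241
grip_force: 58.9
```

Request:
inch_along --plan '[[[0,0,0,0,0,0.001,0],[0,0,0,0,0,0.002,0],[0,0,0,0,0,0.003,0],[0,0,0,0,0,0.003,0]]]'

```text
time: 6.5
ee_pos: [0.5133, 0.1502, 0.1661]
ee_rot: [[-0.0, 1.0, -0.0], [1.0, 0.0, -0.0], [-0.0, -0.0, -1.0]]
wrist_force: [1.0, -0.0, -3.5]
opening: 0.241
grip_force: 58.9
```

Request:
inch_along --plan '[[[0,0,0,0,0,0.001,0],[0,0,0,0,0,0.002,0],[0,0,0,0,0,0.002,0]]]'

```text
time: 6.8
ee_pos: [0.5133, 0.1502, 0.1641]
ee_rot: [[0.0, 1.0, -0.0], [1.0, -0.0, -0.0], [-0.0, -0.0, -1.0]]
wrist_force: [-0.0, -0.6, -2.5]
opening: 0.244
grip_force: 58.9
```

Request:
inch_along --plan '[[[0,0,0,0,0,0.001,0],[0,0,0,0,0,0.002,0],[0,0,0,0,0,0.002,0]]]'

```text
time: 7.1
ee_pos: [0.5133, 0.1502, 0.1621]
ee_rot: [[0.0, 1.0, -0.0], [1.0, -0.0, -0.0], [-0.0, -0.0, -1.0]]
wrist_force: [-0.8, -0.6, -3.3]
opening: 0.242
grip_force: 58.9
```

Request:
inch_along --plan '[[[0,0,0,0,0,0.001,0],[0,0,0,0,0,0.002,0],[0,0,0,0,0,0.003,0],[0,0,0,0,0,0.003,0]]]'

```text
time: 7.5
ee_pos: [0.5133, 0.1502, 0.1591]
ee_rot: [[0.0, 1.0, -0.0], [1.0, -0.0, -0.0], [-0.0, -0.0, -1.0]]
wrist_force: [-0.1, -1.3, -2.9]
opening: 0.243
grip_force: 58.8
```

Request:
inch_along --plan '[[[0,0,0,0,0,0.001,0],[0,0,0,0,0,0.002,0],[0,0,0,0,0,0.002,0]]]'

```text
time: 7.8
ee_pos: [0.5134, 0.1502, 0.1571]
ee_rot: [[0.0, 1.0, -0.0], [1.0, -0.0, -0.0], [-0.0, -0.0, -1.0]]
wrist_force: [0.0, -0.5, -3.8]
opening: 0.239
grip_force: 58.8
```

Request:
inch_along --plan '[[[0,0,0,0,0,0.0005,0],[0,0,0,0,0,0.001,0],[0,0,0,0,0,0.001,0]]]'

```text
time: 8.1
ee_pos: [0.5134, 0.1502, 0.1563]
ee_rot: [[-0.0, 1.0, 0.0], [1.0, 0.0, -0.0], [-0.0, 0.0, -1.0]]
wrist_force: [-0.8, -0.8, -2.8]
opening: 0.238
grip_force: 58.8
```

Request:
inch_along --plan '[[[0,0,0,0,0,0.0005,0],[0,0,0,0,0,0.001,0],[0,0,0,0,0,0.001,0]]]'

```text
time: 8.4
ee_pos: [0.5134, 0.1502, 0.1552]
ee_rot: [[-0.0, 1.0, 0.0], [1.0, 0.0, -0.0], [-0.0, 0.0, -1.0]]
wrist_force: [-1.0, -1.4, -2.4]
opening: 0.238
grip_force: 58.8
```

```bash
python3 d.py .513 .15 .15
```

```text
8.4 rot [0. 0. 0.] shift [-0.0002 -0.0004  0.0052] F [-1.   -1.4  -2.42] [-0.228  0.093 -0.061]
```

Request:
inch_along --plan '[[[0,0,0,-0.0004,-0.0002,0,0],[0,0,0,-0.0004,-0.0002,0.0005,0],[0,0,0,-0.0004,-0.0002,0.001,0],[0,0,0,-0.0004,-0.0002,0.001,0]]]'

```text
time: 8.8
ee_pos: [0.5132, 0.1499, 0.1542]
ee_rot: [[0.0, 1.0, -0.0], [1.0, -0.0, 0.0], [0.0, -0.0, -1.0]]
wrist_force: [0.3, -1.1, -2.5]
opening: 0.238
grip_force: 58.8
```

```bash
python3 d.py .513 .15 .15
```

```text
8.8 rot [-0.     -0.0002 -0.    ] shift [ 0.0001 -0.0002  0.0042] F [ 0.26 -1.07 -2.47] [ 0.086  0.024 -0.006]
```

Request:
inch_along --plan '[[[0,0,0,0,0,0.0005,0],[0,0,0,0,0,0.001,0],[0,0,0,0,0,0.001,0]]]'

```text
time: 9.1
ee_pos: [0.5132, 0.1499, 0.1533]
ee_rot: [[-0.0, 1.0, 0.0], [1.0, 0.0, 0.0], [0.0, 0.0, -1.0]]
wrist_force: [-0.3, 0.3, -3.1]
opening: 0.239
grip_force: 58.8
```

```bash
python3 d.py .513 .15 .15
```

```text
9.1 rot [ 0.     -0.0001  0.    ] shift [ 0.0001 -0.0002  0.0033] F [-0.27  0.28 -3.06] [-0.007  0.015  0.033]
```

Request:
inch_along --plan '[[[0,0,0,0,0,0.001,0],[0,0,0,0,0,0.002,0],[0,0,0,0,0,0.003,0],[0,0,0,0,0,0.004,0]]]'

```text
time: 9.5
ee_pos: [0.5135, 0.1499, 0.1505]
ee_rot: [[-0.0, 1.0, 0.001], [1.0, 0.0, 0.0], [0.0, 0.001, -1.0]]
wrist_force: [-2.8, -0.4, 6.7]
opening: 0.243
grip_force: 59.7
```

```bash
python3 d.py .513 .15 .15
```

```text
9.5 rot [ 0.0007 -0.      0.0002] shift [ 0.0001 -0.0005  0.0005] F [-2.8  -0.4   6.69] [-0.077  0.815  0.036]
```

Request:
inch_along --plan '[[[0,0,0,0,0,0.001,0],[0,0,0,0,0,0.002,0],[0,0,0,0,0,0.003,0],[0,0,0,0,0,0.004,0]]]'

```text
time: 9.9
ee_pos: [0.5135, 0.15, 0.1465]
ee_rot: [[-0.0, 1.0, 0.001], [1.0, 0.0, 0.0], [0.0, 0.001, -1.0]]
wrist_force: [-4.5, 0.0, 7.2]
opening: 0.239
grip_force: 59.7
```

```bash
python3 d.py .513 .15 .15
```

```text
9.9 rot [ 0.0008 -0.      0.0002] shift [ 0.     -0.0005 -0.0035] F [-4.53  0.    7.19] [-0.042  0.863 -0.005]
```

Request:
inch_along --plan '[[[0,0,0,0,-0.0004,0.001,0],[0,0,0,0,-0.0004,0.002,0],[0,0,0,0,-0.0004,0.003,0],[0,0,0,0,-0.0004,0.004,0]]]'

```text
time: 10.3
ee_pos: [0.5134, 0.1499, 0.1427]
ee_rot: [[-0.0, 1.0, 0.001], [1.0, 0.0, 0.0], [0.0, 0.001, -1.0]]
wrist_force: [-3.6, -0.1, 6.7]
opening: 0.241
grip_force: 59.7
```

```bash
python3 d.py .513 .15 .15
```

```text
10.3 rot [ 0.0014 -0.      0.0001] shift [ 0.0001 -0.0004 -0.0073] F [-3.57 -0.06  6.67] [-0.034  0.723  0.032]
```

Request:
inch_along --plan '[[[0,0,0,0,-0.0005,0.001,0],[0,0,0,0,-0.0005,0.002,0],[0,0,0,0,-0.0005,0.003,0],[0,0,0,0,-0.0005,0.004,0],[0,0,0,0,-0.0005,0.005,0],[0,0,0,0,-0.0005,0.006,0],[0,0,0,0,-0.0005,0.007,0]]]'

```text
time: 11.0
ee_pos: [0.5133, 0.1499, 0.1358]
ee_rot: [[-0.0, 1.0, 0.002], [1.0, 0.0, 0.0], [0.0, 0.002, -1.0]]
wrist_force: [-2.4, -0.7, 6.8]
opening: 0.239
grip_force: 59.7
```

```bash
python3 d.py .513 .15 .15
```

```text
11.0 rot [ 0.0023 -0.0001  0.0001] shift [ 0.0001 -0.0003 -0.0142] F [-2.41 -0.71  6.84] [-0.008  0.466  0.009]
```

Request:
inch_along --plan '[[[0.001,0,0,0,-0.0004,0.001,0],[0.001,0,0,0,-0.0004,0.002,0],[0.001,0,0,0,-0.0004,0.003,0],[0.001,0,0,0,-0.0004,0.004,0],[0.001,0,0,0,-0.0004,0.005,0],[0.001,0,0,0,-0.0004,0.006,0],[0.001,0,0,0,-0.0004,0.007,0]]]'

```text
time: 11.7
ee_pos: [0.5133, 0.1499, 0.129]
ee_rot: [[-0.0, 1.0, 0.002], [1.0, 0.0, 0.0], [0.0, 0.002, -1.0]]
wrist_force: [-2.1, -0.4, 7.4]
opening: 0.238
grip_force: 59.7
```

```bash
python3 d.py .513 .15 .115
```

```text
11.7 rot [ 0.0021 -0.0002  0.    ] shift [ 0.0001 -0.0003  0.014 ] F [-2.11 -0.44  7.42] [-0.048  0.295 -0.002]
```

Request:
inch_along --plan '[[[0,0,0,0,0,0.001,0],[0,0,0,0,0,0.002,0],[0,0,0,0,0,0.003,0],[0,0,0,0,0,0.004,0],[0,0,0,0,0,0.005,0],[0,0,0,0,0,0.006,0]]]'

```text
time: 12.3
ee_pos: [0.5133, 0.1499, 0.123]
ee_rot: [[-0.0, 1.0, 0.002], [1.0, 0.0, 0.0], [0.0, 0.002, -1.0]]
wrist_force: [-2.0, -0.1, 7.4]
opening: 0.238
grip_force: 59.7
```

```bash
python3 d.py .513 .15 .115
```

```text
12.3 rot [ 0.0022 -0.0001  0.0001] shift [ 0.0001 -0.0003  0.008 ] F [-1.99 -0.08  7.42] [-0.065  0.285  0.002]
```

Request:
inch_along --plan '[[[0,0,0,0,0,0.001,0],[0,0,0,0,0,0.002,0],[0,0,0,0,0,0.003,0],[0,0,0,0,0,0.004,0],[0,0,0,0,0,0.005,0]]]'

```text
time: 12.8
ee_pos: [0.5133, 0.1499, 0.118]
ee_rot: [[-0.0, 1.0, 0.002], [1.0, 0.0, 0.0], [0.0, 0.002, -1.0]]
wrist_force: [-1.8, -0.4, 7.0]
opening: 0.242
grip_force: 59.7
```

Request:
inch_along --plan '[[[0,0,0,0,0,0.0005,0],[0,0,0,0,0,0.001,0],[0,0,0,0,0,0.0015,0]]]'

```text
time: 13.1
ee_pos: [0.5133, 0.1499, 0.1164]
ee_rot: [[-0.0, 1.0, 0.002], [1.0, 0.0, 0.0], [0.0, 0.002, -1.0]]
wrist_force: [-0.5, 0.6, 6.9]
opening: 0.241
grip_force: 59.7
```

Request:
inch_along --plan '[[[0,0,0,0,0,0.0003,0],[0,0,0,0,0,0.0006,0]]]'

```text
time: 13.3
ee_pos: [0.5133, 0.1499, 0.1158]
ee_rot: [[-0.0, 1.0, 0.002], [1.0, 0.0, 0.0], [0.0, 0.002, -1.0]]
wrist_force: [-0.3, -1.1, 6.0]
opening: 0.242
grip_force: 59.7
```

Request:
inch_along --plan '[[[0,0,0,0,0,0.0004,0],[0,0,0,0,0,0.0004,0]]]'

```text
time: 13.5
ee_pos: [0.5133, 0.1499, 0.1153]
ee_rot: [[0.0, 1.0, 0.002], [1.0, -0.0, 0.0], [0.0, 0.002, -1.0]]
wrist_force: [-0.5, -0.8, 5.2]
opening: 0.241
grip_force: 59.6
```

Request:
inch_along --plan '[[[0,0,0,0,0,0.0004,0],[0,0,0,0,0,0.0004,0]]]'

```text
time: 13.7
ee_pos: [0.5133, 0.1499, 0.1152]
ee_rot: [[-0.0, 1.0, 0.002], [1.0, 0.0, 0.0], [0.0, 0.002, -1.0]]
wrist_force: [-2.0, -0.6, 8.3]
opening: 0.244
grip_force: 59.8
```

Request:
inch_along --plan '[[[0,0,0,0,0,0.0003,0],[0,0,0,0,0,0.0003,0]]]'

```text
time: 13.9
ee_pos: [0.5134, 0.1499, 0.1152]
ee_rot: [[-0.0, 1.0, 0.002], [1.0, 0.0, 0.0], [0.0, 0.002, -1.0]]
wrist_force: [-1.5, -0.2, 10.4]
opening: 0.24
grip_force: 60.2
```

The drift has stopped at TCP z 0.115, which is the predicted seat, and the force is rising past the bush's friction, so the bush is on the pad. I'll draw the drift out now.

Request:
inch_along --plan '[[[0,0,0,0,0,-0.002,0],[0,0,0,0,0,-0.005,0],[0,0,0,0,0,-0.01,0],[0,0,0,0,0,-0.015,0],[0,0,0,0,0,-0.02,0]]]'

```text
time: 14.4
ee_pos: [0.512, 0.1497, 0.1334]
ee_rot: [[0.0, 1.0, -0.001], [1.0, -0.0, -0.0], [-0.0, -0.001, -1.0]]
wrist_force: [1.7, -0.8, -3.1]
opening: 0.242
grip_force: 58.8
```

```bash
python3 d.py .5133 .15 .196
```

```text
14.4 rot [-0.001   0.0001 -0.0001] shift [ 0.0002  0.0013 -0.0626] F [ 1.74 -0.78 -3.15] [-0.257 -0.349 -0.001]
```

Request:
inch_along --plan '[[[0.001,0,0,0,0,-0.01,0],[0.001,0,0,0,0,-0.02,0],[0.001,0,0,0,0,-0.03,0],[0.001,0,0,0,0,-0.04,0],[0.001,0,0,0,0,-0.05,0],[0.001,0,0,0,0,-0.062,0],[0.001,0,0,0,0,-0.062,0],[0.001,0,0,0,0,-0.062,0]]]'

```text
time: 15.2
ee_pos: [0.5121, 0.1499, 0.1954]
ee_rot: [[-0.0, 1.0, -0.001], [1.0, 0.0, 0.0], [0.0, -0.001, -1.0]]
wrist_force: [-0.7, 0.1, -3.4]
opening: 0.241
grip_force: 59.3
```

```bash
python3 d.py 0.5112 -0.0359 0.196
```

Run:
```python
from h import *
g=r.grab_frame("scene")
cv2.imwrite("pics/s4.png",cv2.resize(g["frame"][150:320,250:400,::-1],None,fx=3.5,fy=3.5,interpolation=2))
```

```text
15.2 rot [-0.0015 -0.0001  0.    ] shift [-0.1858 -0.0009 -0.0006] F [-0.68  0.08 -3.41] [-0.04   0.009  0.04 ]
```

View pics/s4.png

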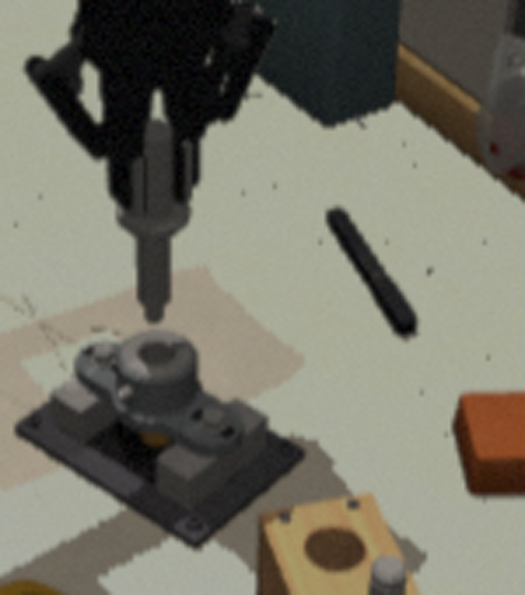

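The bush shows under the housing at (152,437), the bore is empty, and the drift is clear. The rack's empty hole is at (335,549). I'll go back to the grasp position.

Request:
inch_along --plan '[[[-0.0015,0,0,-0.04,0,-0.002,0],[-0.0015,0,0,-0.08,0,-0.002,0],[-0.0015,0,0,-0.12,-0.001,-0.002,0],[-0.0015,0,0,-0.16,-0.001,-0.002,0],[-0.0015,0,0,-0.186,-0.001,-0.002,0],[-0.0015,0,0,-0.186,-0.001,-0.002,0],[-0.0015,0,0,-0.186,-0.001,-0.002,0],[-0.0015,0,0,-0.186,-0.001,-0.002,0]]]'

```text
time: 16.05
ee_pos: [0.5106, -0.0353, 0.1966]
ee_rot: [[-0.001, 1.0, -0.002], [1.0, 0.001, 0.001], [0.001, -0.002, -1.0]]
wrist_force: [-0.9, 0.1, -3.2]
opening: 0.241
grip_force: 59.2
```

```bash
python3 d.py 0.5112 -0.0359 0.196
```

Run:
```python
from h import *
g=r.grab_frame("scene");f=r.grab_frame("wrist");k=dict(fx=4,fy=4,interpolation=2)
a=cv2.resize(f["frame"][200:345,270:370,::-1],None,**k);b=cv2.resize(g["frame"][220:365,300:395,::-1],None,**k)
cv2.imwrite("pics/w5.png",np.hstack([a,b]))
```

```text
16.05 rot [-0.0015 -0.0008  0.0006] shift [-0.0006  0.0006  0.0006] F [-0.94  0.1  -3.15] [ 0.057 -0.031  0.005]
```

View pics/w5.png

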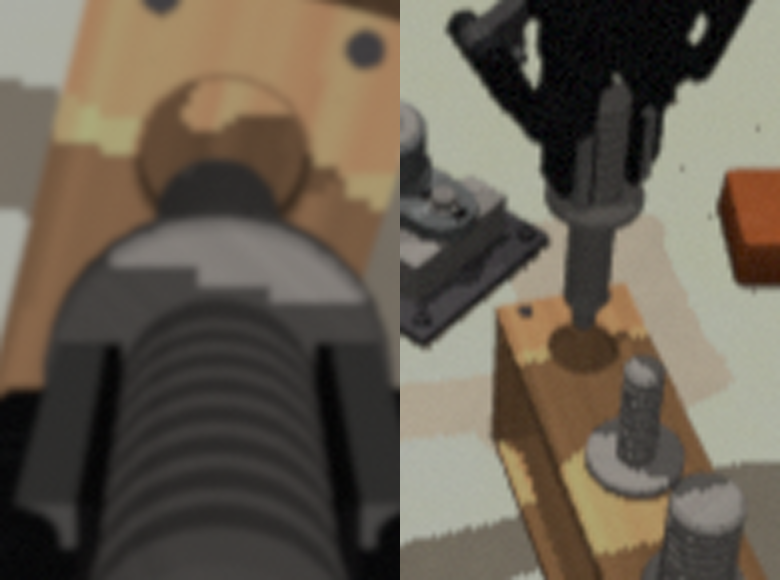

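The wrist view shows the hole at crop x≈224 and the drift at ≈217. After the bias I saw at the bush, that leaves only about 0.5 mm in +x. The scene view shows the pilot over the hole. I'll descend, slowing down before the shoulder reaches the board.

Request:
inch_along --plan '[[[-0.001,0,0,-0.0005,0.0006,0.01,0],[-0.001,0,0,-0.0005,0.0006,0.025,0],[-0.001,0,0,-0.0005,0.0006,0.04,0],[-0.001,0,0,-0.0005,0.0006,0.055,0],[-0.001,0,0,-0.0005,0.0006,0.067,0],[-0.001,0,0,-0.0005,0.0006,0.07,0],[-0.001,0,0,-0.0005,0.0006,0.07,0]]]'

```text
time: 16.85
ee_pos: [0.5112, -0.0363, 0.1265]
ee_rot: [[-0.0, 1.0, -0.001], [1.0, 0.0, 0.0], [0.0, -0.001, -1.0]]
wrist_force: [-0.6, -0.7, -2.9]
opening: 0.239
grip_force: 59.2
```

```bash
python3 d.py 0.5112 -0.0359 0.1114
```

```text
16.85 rot [-0.0007 -0.0004  0.0004] shift [ 0.0004 -0.      0.0151] F [-0.63 -0.69 -2.88] [-0.071  0.032 -0.002]
```

Request:
inch_along --plan '[[[0,0,0,0,0,0.001,0],[0,0,0,0,0,0.002,0],[0,0,0,0,0,0.003,0],[0,0,0,0,0,0.004,0],[0,0,0,0,0,0.004,0]]]'

```text
time: 17.35
ee_pos: [0.5115, -0.0367, 0.1231]
ee_rot: [[0.0, 1.0, 0.001], [1.0, -0.0, -0.0], [-0.0, 0.001, -1.0]]
wrist_force: [-0.2, -0.3, -2.8]
opening: 0.241
grip_force: 59.2
```

```bash
python3 d.py 0.5112 -0.0359 0.1114
```

```text
17.35 rot [ 0.0006  0.     -0.0001] shift [ 0.0008 -0.0003  0.0117] F [-0.21 -0.29 -2.76] [ 0.045 -0.025  0.05 ]
```

Request:
inch_along --plan '[[[0,0,0,0.0008,0,0.0005,0],[0,0,0,0.0008,0,0.001,0],[0,0,0,0.0008,0,0.002,0],[0,0,0,0.0008,0,0.003,0],[0,0,0,0.0008,0,0.003,0]]]'

```text
time: 17.85
ee_pos: [0.5114, -0.0358, 0.1199]
ee_rot: [[-0.0, 1.0, 0.0], [1.0, 0.0, 0.0], [0.0, 0.0, -1.0]]
wrist_force: [-0.6, -0.7, -2.1]
opening: 0.239
grip_force: 59.2
```

```bash
python3 d.py 0.5112 -0.0359 0.1114
```

```text
17.85 rot [ 0.0001 -0.0001  0.0001] shift [-0.0001 -0.0002  0.0085] F [-0.61 -0.72 -2.11] [ 0.048  0.039 -0.056]
```

Request:
inch_along --plan '[[[0,0,0,0,0,0.001,0],[0,0,0,0,0,0.002,0],[0,0,0,0,0,0.003,0],[0,0,0,0,0,0.003,0]]]'

```text
time: 18.25
ee_pos: [0.5114, -0.0358, 0.1169]
ee_rot: [[-0.0, 1.0, 0.0], [1.0, 0.0, 0.0], [0.0, 0.0, -1.0]]
wrist_force: [-0.1, -0.5, -2.9]
opening: 0.24
grip_force: 59.2
```

```bash
python3 d.py 0.5112 -0.0359 0.1114
```

```text
18.25 rot [ 0.0002 -0.0001  0.    ] shift [-0.0001 -0.0002  0.0055] F [-0.11 -0.55 -2.85] [-0.012  0.011  0.013]
```

Entered cleanly. I'll continue until the collar seats.

Request:
inch_along --plan '[[[0,0,0,0,0,0.001,0],[0,0,0,0,0,0.002,0],[0,0,0,0,0,0.003,0],[0,0,0,0,0,0.004,0],[0,0,0,0,0,0.0045,0],[0,0,0,0,0,0.0045,0]]]'

```text
time: 18.85
ee_pos: [0.5115, -0.0358, 0.1125]
ee_rot: [[-0.0, 1.0, 0.0], [1.0, 0.0, 0.0], [0.0, 0.0, -1.0]]
wrist_force: [0.6, 1.1, -2.2]
opening: 0.242
grip_force: 59.2
```

```bash
python3 d.py 0.5112 -0.0359 0.1114
```

```text
18.85 rot [ 0.0003 -0.      0.0001] shift [-0.0001 -0.0003  0.0011] F [ 0.56  1.14 -2.22] [ 0.008 -0.025  0.035]
```

Request:
inch_along --plan '[[[0,0,0,0,0,0.0005,0],[0,0,0,0,0,0.001,0],[0,0,0,0,0,0.001,0]]]'

```text
time: 19.15
ee_pos: [0.5115, -0.0358, 0.1115]
ee_rot: [[-0.0, 1.0, 0.0], [1.0, 0.0, 0.0], [0.0, 0.0, -1.0]]
wrist_force: [-0.2, 0.5, -2.3]
opening: 0.243
grip_force: 59.2
```

```bash
python3 d.py 0.5112 -0.0359 0.1114
```

```text
19.15 rot [ 0.0004 -0.      0.    ] shift [-0.0001 -0.0003  0.0001] F [-0.23  0.54 -2.34] [-0.     0.026 -0.028]
```

Request:
inch_along --plan '[[[0,0,0,0,0,0.0004,0],[0,0,0,0,0,0.0004,0]]]'

```text
time: 19.35
ee_pos: [0.5116, -0.0359, 0.1114]
ee_rot: [[-0.0, 1.0, 0.001], [1.0, 0.0, -0.0], [-0.0, 0.001, -1.0]]
wrist_force: [-1.4, -0.2, -0.7]
opening: 0.239
grip_force: 59.4
```

Request:
inch_along --plan '[[[0,0,0,0,0,0.0004,0],[0,0,0,0,0,0.0004,0]]]'

```text
time: 19.55
ee_pos: [0.5116, -0.0359, 0.1114]
ee_rot: [[-0.0, 1.0, 0.001], [1.0, 0.0, -0.0], [-0.0, 0.001, -1.0]]
wrist_force: [-4.0, 0.6, 5.7]
opening: 0.243
grip_force: 59.9
```

Seated at the original height. I'll ease off, open and rise.

Request:
inch_along --plan '[[[0,0,0,0,0,-0.0005,0],[0,0,0,0,0,-0.0005,0.3],[0,0,0,0,0,-0.0005,0.5],[0,0,0,0,0,-0.0005,0.8],[0,0,0,0,0,-0.0005,1],[0,0,0,0,0,-0.0005,1],[0,0,0,0,0,-0.0005,1],[0,0,0,0,0,-0.0005,1]]]'

```text
time: 20.35
ee_pos: [0.5116, -0.0359, 0.1113]
ee_rot: [[0.0, 1.0, 0.001], [1.0, -0.0, -0.0], [-0.0, 0.001, -1.0]]
wrist_force: [0.5, 0.4, 0.0]
opening: 0.998
grip_force: 0.0
```

Request:
inch_along --plan '[[[0,0,0,0,0,0,1],[0,0,0,0,0,-0.01,1],[0,0,0,0,0,-0.03,1],[0,0,0,0,0,-0.06,1],[0,0,0,0,0,-0.1,1],[0,0,0,0,0,-0.13,1],[0,0,0,0,0,-0.13,1],[0,0,0,0,0,-0.13,1]]]'

```text
time: 21.15
ee_pos: [0.5119, -0.036, 0.2425]
ee_rot: [[-0.0, 1.0, 0.003], [1.0, 0.0, -0.001], [-0.001, 0.003, -1.0]]
wrist_force: [-0.4, 0.0, 0.2]
opening: 1.004
grip_force: 0.0
```

Run:
```python
from h import *
g=r.grab_frame("scene")
cv2.imwrite("pics/s6.png",cv2.resize(g["frame"][220:420,230:430,::-1],None,fx=3,fy=3,interpolation=2))
```

```text
(no output)
```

View pics/s6.png

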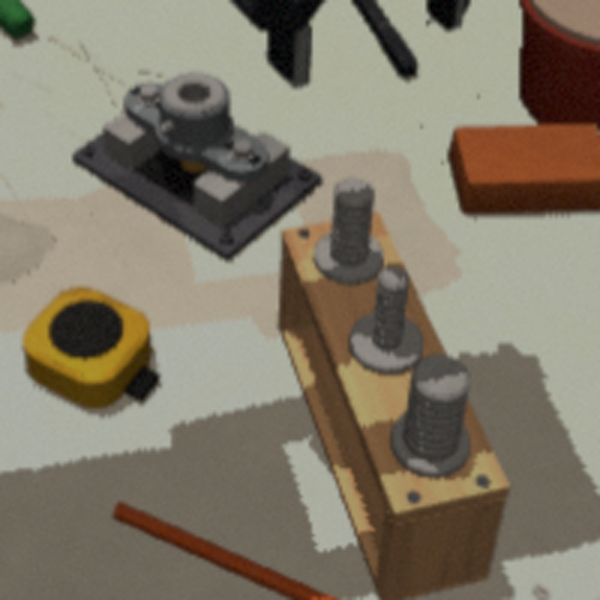

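The mid drift hangs upright in its hole, with its top at (353,187) and collar at (348,255). The bush is under the housing at (192,165) and everything else is where it was.

```bash
python3 -c "
from plant import r
print(r.job_done())"
```

```text
the job is handed in; nothing more can be done
None
```

The bush is out of the bore and standing on the pad, the middle drift is back upright in its own rack hole, nothing else was moved, and the job was handed in at about 21 s, with about 13 N the most I saw on the bush.

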